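# Load the relay and click the control box shut

## Robot

A 6-joint arm with a two-finger parallel gripper is mounted at the origin on the work surface. World frame = base frame: x ahead of the robot, y to its left, z up, the work surface at z = 0. Lengths are in mm, angles in degrees, forces in N, time in s.
With the tool pointing down it reaches from about 350 to 800 mm from the base axis. Payload 7.3 kg.
Tool frame: the origin (TCP) lies between the finger pads; the fingertips stand 8 mm ahead of it and the grasp point (between the pads) lies 11 mm behind it; z points along the fingers, y is the direction in which the jaws open and shut (so a half turn about z gives the same grasp; the last joint's range is limited). The gripper opens to 85 mm and grips with 20 to 120 N. Pads are 22 mm wide; open, the fingers measure 114 mm over their backs; the gripper's body (76 mm by 85 mm) begins 54 mm behind the grasp point. The pads swing forward as they close: fully open they stand 13 mm farther back than shut.
Start: joints at [-75.86, 19.595, 87.324, -0, 73.075, -8.365], TCP at [200.981, -485.026, 239.322] pointing down, gripper open.
Joint ranges: [-145.02, 145.02], [-44.19, 115.74], [2.07, 154.8], [-57.11, 237.11], [16.16, 152.29], [-177.93, 177.93]. Speed limits (degrees/s): [147.25, 147.25, 180, 180, 180, 180].

## Interface

Orientations are given as a 3x3 rotation matrix whose columns are the frame's x, y, z axes.
In Python, from plant import monitor, grab_frame, arm gives the robot as it stands.
- The arm moves only by the tool send_rows, never from a script. Its argument "plan" is a list of rows, each a list of 7 numbers: the shift along the world's x, y, z in units of 0.02 m (1.0 is 0.02 m), then the turn, a rotation vector about the world's x, y, z in units of pi/4 rad (1.0 is pi/4 rad), then the closure, from -1 (fully open) to 1 (shut). In form: [[tx, ty, tz, ax, ay, az, grip], ...]. A call has 1 to 10 rows; each row shifts and turns the commanded pose from where the row before left it; what a row does not reach is not made up. A row lasts 1/12 s, in which the tool goes at most 41.7 mm and 7.16 degrees, less where a joint would pass 70% of its speed; a pose out of reach is approached as far as the arm can. A call with a number of a shift or a turn outside -1 to 1 is refused whole. A call with a gripper value outside its range is refused whole. The fingers move at their own pace and stop on an object; "grip_force" is the grip in N (left out, the last holds). Time passes only in rows, so rows that do not move let the fingers close. It gives the time, the measured TCP pose, the force and the opening at its end, in the units of the state.
- monitor.get_obs(): the state, without advancing time (a new reading comes with each control period).
- grab_frame(name): name is "scene" or "top"; returns a dict with "frame" (400x640x3 uint8, blue, green, red), "depth" (400x640 float32, mm along the optical axis (not along the pixel's ray), 0 where there is no reading), "camera_matrix" (3x3 intrinsics, pixels), "extrinsics" (4x4, takes a point from world to camera coordinates). Camera axes: x right, y up, looking along -z (the intrinsics and any distortion apply to the point x, -y, -z); pixel columns grow to the right and rows downward; lengths in mm; the calibration is good to about 2 mm. A picture is of the moment at which its call begins.
- arm.job_done(): hands the job in, once; it reports no verdict.
The state is a dict: "clock": time; "qpos": joint angles; "qd": joint speeds; "effort": joint torques, N m; "position": TCP position; "ee_rot": TCP orientation; "force": force on the tool from outside, world axes, zero at the start; "ft_torque": the same for the moment, N m; "gripper_width": opening from 0.0 (shut) to 1.0 (fully open).
Only numpy, scipy, OpenCV 4.12 (cv2) and the standard library are available. Lean on these libraries where they do the work, as an engineer would, in place of code of your own. Each camera call takes 0.05 s, during which the arm holds its last target.

## Task

Set the loose relay module upright in the bay between the orange tabs inside the open control box, lengthwise from hinge to catch and down on the floor. Then swing the lid over and press down its free edge, gently, until the spring catch clicks over it and holds it shut; stop pressing as soon as it has clicked, because hard pressing cracks the lid. Leave the can, the screwdriver and the red tray where they are.

Things in the scene. Friction and masses are not known exactly. Their poses are not given: they have to be found in the camera images.
- box: Grey open-topped control box screwed to the bench (cannot move), outside 120 mm (its x) x 140 (y) x 60 high, walls and floor 4 mm. Origin: centre of its underside, z up. The lid's hinge runs along its -x side; the yellow catch stands outside the middle of its +x wall.
- bay (a point): Middle of the bay on the box's inner floor, right above the box's origin, 4 mm above the bench; axes as the box. The bay is 64 mm long (x) by 36 wide (y), bounded by orange tabs 10 mm high: one 20 mm wide at each end, two on each long side, 18 to 27 mm from the middle, so the middle 36 mm of the long sides is free for fingers.
- module_center (a point): Centre of the loose relay module, white with an orange band: 56 mm long (its x) x 28 wide (y) x 40 high, about 0.12 kg, standing upright on the bench; this point is 20 mm above its underside, z up. Either end may face the catch.
- lid (a joint): Lid angle, rad: 0 = level, grows as it opens; starts 1.75 to 2.05, leaning back past upright, away from the bay. The stiff hinge holds the lid wherever it is left; about 1 N at the pad moves it. Latched it reads -0.09 to 0.09: the catch, and the hard stop under the free edge, are mounted up to 11 mm higher or lower from box to box, which is not measured.
- lid_hinge (a point): Point on the hinge axis, middle of the lid's width, 72 mm above the box's underside and 60 mm to -x of its centre. Axes are the lid's: x from hinge to free edge, y along the hinge, z out of the outer (top) face.
- lid_pad (a point): Middle of the surface of the black press pad (28 mm along the lid's x, 50 wide) on the blue lid's outer face, 105 mm from the hinge and 8.5 mm to the lid's +z; axes as lid_hinge. The lid is 150 mm wide, 5 mm thick (z 1.5 to 6.5) with side skirts down to z = -19; its steel latch bar at the free edge reaches 129 mm from the hinge. Mass 0.15 kg.
- catch (a joint): How far the yellow spring catch is pushed outwards, m: 0 while the lid is off it, rising to about 0.0035 as the latch bar is pressed past its round nose, then back to about 0.002 when latched. At the pad: 8 to 13 N, rising within 2 or 3 mm, fading over 3 mm to nothing as it clicks, then the lid drops 2 to 3 mm on to a hard stop. Let go before, it springs up. Above 20 N the lid cracks. Keep off the catch itself.
- can: Bystander: loose aluminium can, 52 mm across, 130 mm high; origin at the centre of its underside. Module and can stand on opposite sides of the box (left, right), either way round.
- driver: Bystander: loose screwdriver with red handle lying on the bench beyond the box, about 200 mm long.
- tray: Bystander: loose red open tray 90 x 120 x 50 mm beyond the box; origin at the centre of its underside.
There are look-alikes about, which are no part of the job. Of the things that look like the box, the largest one is meant.

How it is judged (in metres and radians):
On the way:
1. the relay module stands in the bay, released, with the lid still open (x of module_center in the frame of box between -0.008 and 0.008 m and y of module_center in the frame of box between -0.008 and 0.008 m and z of module_center in the frame of box below 0.027 m and angle between the x axis of module_center and the x axis of box, either way round below 0.3 rad and angle between module_center's own z axis and vertical below 0.1 rad and value of joint lid above 0.8 rad and contact force between the fingers and module below 0.1 N), for 0.2 s.
At the end, for the whole second after the job is handed in: The module stands upright and still on the floor of the bay (centre within 8 mm of the bay's middle in x and y, long side within 0.3 rad of the hinge-to-catch line), and the lid is latched: lid angle below 0.1 rad with the catch sprung in over the latch bar (catch reading 0.8 to 3 mm) (x of module_center in the frame of box between -0.008 and 0.008 m and y of module_center in the frame of box between -0.008 and 0.008 m and z of module_center in the frame of box below 0.027 m and angle between the x axis of module_center and the x axis of box, either way round below 0.3 rad and angle between module_center's own z axis and vertical below 0.1 rad and value of joint lid below 0.1 rad and value of joint catch between 0.0008 and 0.003 m and linear speed of module below 0.02 m/s); the robot touches nothing.
It fails at once if the robot presses on the lid with more than 20 N (contact force between any of the arm, the fingers and lid above 20 N).
It fails at once if the catch is pushed aside by the robot (contact force between any of the arm, the fingers and catch above 1 N).
It fails at once if the can, the screwdriver or the tray is moved more than 30 mm (distance of any of can, driver, tray from where it was at the start of the episode above 0.03 m).
It also fails if it takes over 70 s, if anything falls off the work surface, if the arm or the gripper's body presses on something with over 40 N, if the wrist force passes 120 N, or if a joint passes its speed limit or range.

## Working session

There is one attempt and no reset: what is moved stays moved. The work goes in short steps, Python scripts to look and compute and a tool call to move; the robot and the scene stay as the last step left them, time stands still between calls to the robot, and variables do not carry over. Pictures are saved under pics/ and viewed, and the job is handed in when it is done.

Besides the shell and the picture viewer there is one more tool, called after "Emit:" as a command line: name --pt "numbers of a row" for each row, then --argument value for the rest. send_rows: Moves the arm, as the interface text tells. Shifts and turns lie within -1 to 1; 1 stands for 0.02 m of shift or pi/4 rad of turn. Its arguments: {"type":"object","properties":{"plan":{"type":"array","items":{"type":"array","items":{"type":"number","minimum":-1,"maximum":1}}},"grip_force":{"type":"number"}},"required":["plan"]}

```bash
ls; mkdir -p pics; cat > h.py <<'E'
import numpy as np, cv2
from plant import monitor, grab_frame, arm
def world(fr,u,v,d=None,zplane=None):
    K=np.array(fr["camera_matrix"]);E=np.array(fr["extrinsics"])
    R=E[:3,:3];t=E[:3,3]
    r=np.linalg.inv(K)@np.array([u,v,1.0]); r=np.array([r[0],-r[1],-r[2]])
    c=-R.T@t; w=R.T@r
    if d is not None: return c+w*d
    return c+w*(zplane-c[2])/w[2]
def cloud(fr):
    K=np.array(fr["camera_matrix"]);E=np.array(fr["extrinsics"])
    d=fr["depth"]; v,u=np.mgrid[0:400,0:640]
    r=np.stack([(u-K[0,2])/K[0,0],-(v-K[1,2])/K[1,1],-np.ones_like(u)],-1)*d[...,None]
    P=(r-E[:3,3])@E[:3,:3]
    P[d<=0]=np.nan
    return P
def proj(fr,p):
    K=np.array(fr["camera_matrix"]);E=np.array(fr["extrinsics"])
    c=E[:3,:3]@np.array(p,float)+E[:3,3]; q=K@np.array([c[0],-c[1],-c[2]]); return q[:2]/q[2]
E
python3 - <<'E'
from h import *
o=monitor.get_obs(); print(o)
for n in("scene","top"):
    f=grab_frame(n); cv2.imwrite(f"pics/{n}0.png",f["frame"]); np.savez(f"/tmp/{n}0.npz",**f)
    print(n,f["camera_matrix"],f["extrinsics"],[k for k in f])
E
```

```text
pics
{'clock': 0.0, 'qpos': array([-7.58608778e+01,  1.96352866e+01,  8.73769230e+01,  1.86331205e-03,
        7.30757290e+01, -8.36477722e+00]), 'qd': array([-0.01042998,  0.14628306, -0.01435238, -0.00479495, -0.01178033,
        0.03037825]), 'effort': array([ 4.03730328e-04, -4.33680546e+01, -2.46014446e+01, -1.34619559e-04,
        7.94532127e-03,  8.25227715e-06]), 'position': array([ 200.87829487, -484.62678671,  238.63824798]), 'ee_rot': array([[ 9.23857162e-01,  3.82737279e-01, -3.44750889e-04],
       [ 3.82737350e-01, -9.23855986e-01,  1.49592055e-03],
       [ 2.54044389e-04, -1.51396596e-03, -9.99998822e-01]]), 'force': array([-0.29922612, -0.71490669,  0.160929  ]), 'ft_torque': array([-0.00608889, -0.0167439 ,  0.03198787]), 'gripper_width': 0.9998805285680187}
scene [[488.40880488   0.         317.64605851]
 [  0.         488.40880488 208.69571987]
 [  0.           0.           1.        ]] [[ 6.32719174e-01  7.74243823e-01  1.45927868e-02 -3.51932408e+02]
 [-6.10998961e-01  4.87559137e-01  6.23671675e-01  2.92419204e+02]
 [ 4.75759095e-01 -4.03525204e-01  7.81550186e-01 -1.35436199e+03]
 [ 0.00000000e+00  0.00000000e+00  0.00000000e+00  1.00000000e+00]] ['frame', 'depth', 'camera_matrix', 'extrinsics']
top [[459.00955745   0.         331.96485941]
 [  0.         459.00955745 203.13386742]
 [  0.           0.           1.        ]] [[ 2.14676594e-02 -9.99768822e-01 -1.20086429e-03 -7.12987602e+00]
 [ 9.82704324e-01  2.08802290e-02  1.84000620e-01 -5.57595563e+02]
 [-1.83933009e-01 -5.13015718e-03  9.82925394e-01 -9.86419400e+02]
 [ 0.00000000e+00  0.00000000e+00  0.00000000e+00  1.00000000e+00]] ['frame', 'depth', 'camera_matrix', 'extrinsics']
```

View pics/scene0.png

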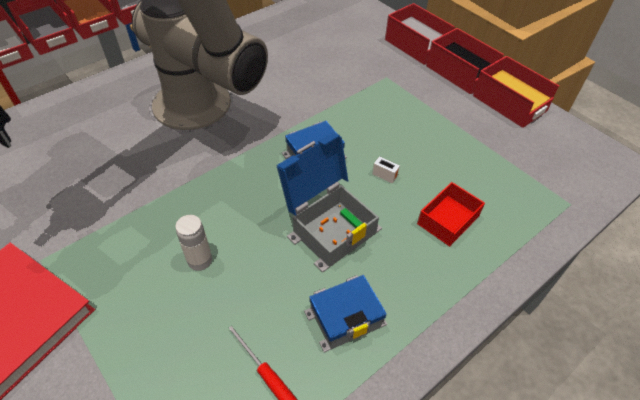

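View pics/top0.png

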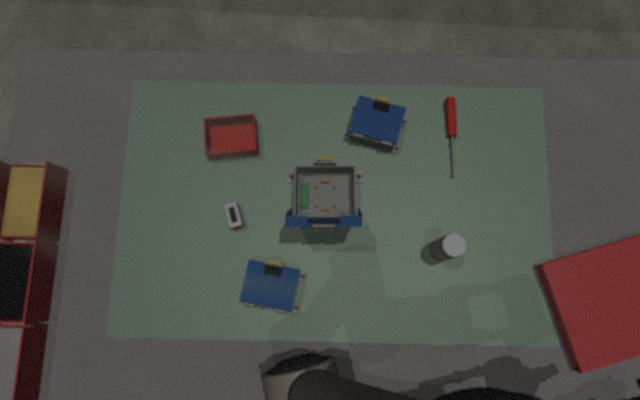

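The scene view shows the open grey box at about (335,222), its blue lid open behind it. There are two closed, smaller blue-lidded boxes, at (347,308) and (313,140). A white block is at (386,168), the can at (193,240), the driver at (260,365) and the tray at (452,213). The only box showing orange tabs is the open one. I'll take close crops of it and the white block.

```bash
python3 - <<'E'
from h import *
a=np.load('/tmp/scene0.npz')['frame'];b=np.load('/tmp/top0.npz')['frame']
c1=cv2.resize(a[110:280,270:430],None,fx=2.4,fy=2.4,interpolation=cv2.INTER_CUBIC)
c2=cv2.resize(b[140:260,210:380],None,fx=2.3,fy=2.3,interpolation=cv2.INTER_CUBIC)
H=max(c1.shape[0],c2.shape[0])
im=np.zeros((H,c1.shape[1]+c2.shape[1],3),np.uint8)
im[:c1.shape[0],:c1.shape[1]]=c1; im[:c2.shape[0],c1.shape[1]:]=c2
cv2.imwrite('pics/crop0.png',im); print(im.shape)
E
```

```text
(408, 775, 3)
```

View pics/crop0.png

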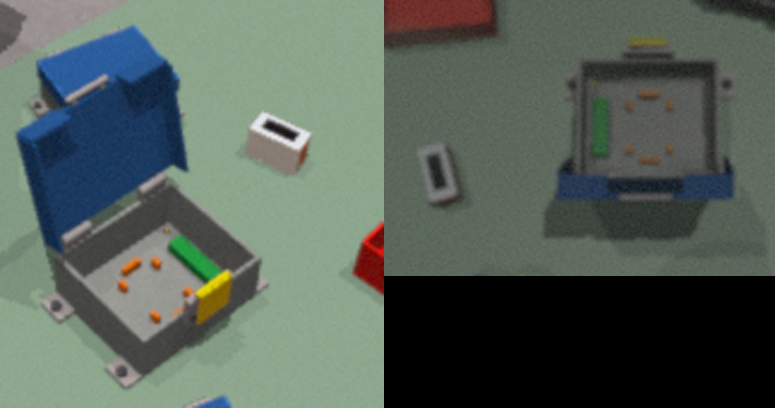

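```bash
cat > meas.py <<'E'
from h import *
def rect(P): 
    (c,(w,h),a)=cv2.minAreaRect(P.astype(np.float32)); return c,(w,h),a
if __name__=="__main__":
  for n in("scene","top"):
    f=dict(np.load(f'/tmp/{n}0.npz')); P=cloud(f); im=f["frame"]; hsv=cv2.cvtColor(im,cv2.COLOR_BGR2HSV)
    z=P[...,2]
    print("==",n)
    # module: rectangular white near
    reg=np.zeros(z.shape,bool)
    if n=="scene": reg[145:195,360:410]=1
    else: reg[190:240,215:252]=1
    m=reg&(z>34)&(z<48)
    Q=P[m]; print("module top n",len(Q),np.median(Q[:,2]),rect(Q[:,:2]))
    # box rim
    reg[:]=0
    if n=="scene": reg[170:280,270:390]=1
    else: reg[150:240,280:372]=1
    m=reg&(z>54)&(z<64)&(hsv[...,1]<90)
    Q=P[m]; print("rim",len(Q),np.median(Q[:,2]),rect(Q[:,:2]))
    # tabs
    m=(reg&(hsv[...,0]<18)&(hsv[...,1]>130)&(hsv[...,2]>60)).astype(np.uint8)
    k,l,s,c=cv2.connectedComponentsWithStats(m)
    for i in range(1,k):
        if s[i,4]>=3:
            q=P[l==i]; print("tab",c[i].round(1),s[i,4],np.nanmedian(q,0).round(1),"ray z=14",world(f,*c[i],zplane=12).round(1))
    m=reg&(hsv[...,0]>45)&(hsv[...,0]<75)&(hsv[...,1]>150)
    q=P[m];print("green",len(q),np.nanmin(q,0).round(1),np.nanmax(q,0).round(1),np.nanmedian(q[:,2]))
    m=reg&(hsv[...,0]>20)&(hsv[...,0]<35)&(hsv[...,1]>150)
    q=P[m];print("yellow",len(q),np.nanmin(q,0).round(1),np.nanmax(q,0).round(1),np.nanmedian(q,0).round(1))
    reg[:]=0
    if n=="scene": reg[130:215,275:350]=1
    else: reg[205:240,280:372]=1
    m=reg&(hsv[...,0]>100)&(hsv[...,0]<125)&(hsv[...,1]>120)&(z>66)
    q=P[m];print("lid",len(q),np.nanmin(q,0).round(1),np.nanmax(q,0).round(1),np.nanmedian(q,0).round(1))
E
python3 meas.py
```

```text
== scene
module top n 232 39.10829615502146 ((530.3934936523438, 231.8844451904297), (57.38215637207031, 31.383522033691406), 17.61515998840332)
rim 577 58.57335576438535 ((625.2090454101562, 21.63719940185547), (149.586669921875, 211.74575805664062), 86.3890380859375)
tab [334.5 219.3] 15 [563.3  42.4  11.8] ray z=14 [563.6  42.4  12. ]
tab [324.  220.7] 30 [552.   21.9  11.1] ray z=14 [552.   21.5  12. ]
tab [321. 229.] 13 [565.3   2.5  10. ] ray z=14 [565.5   1.7  12. ]
tab [348.1 231.1] 9 [608.1  44.7  12.4] ray z=14 [607.2  44.7  12. ]
tab [334.5 241.7] 15 [609.7   3.2  11.1] ray z=14 [609.9   3.   12. ]
green 161 [555.3  63.8   5.8] [610.1  82.1  20.9] 14.785719074210856
yellow 194 [608.8   6.2  10.3] [658.8  66.8  93.9] [656.3  25.1  76.4]
lid 3144 [351.4 -54.1  66.1] [543.5 117.2 196.2] [506.8  24.6 137.2]
== top
module top n 303 39.95145205774373 ((528.233154296875, 232.0475311279297), (56.56061553955078, 28.587186813354492), 17.576557159423828)
rim 390 59.41383352304438 ((584.1995849609375, 23.320083618164062), (121.23308563232422, 140.24134826660156), 1.4430654048919678)
tab [324.5 181. ] 6 [617.4  23.8  14.8] ray z=14 [618.1  23.8  12. ]Traceback (most recent call last):
  File "meas.py", line 28, in <module>
    q=P[m];print("green",len(q),np.nanmin(q,0).round(1),np.nanmax(q,0).round(1),np.nanmedian(q[:,2]))
                                ~~~~~~~~~^^^^^
    res = np.fmin.reduce(a, axis=axis, out=out, **kwargs)
ValueError: zero-size array to reduction operation fmin which has no identity
```

```bash
python3 - <<'E'
from meas import *
f=dict(np.load('/tmp/top0.npz'));P=cloud(f);im=f["frame"];hsv=cv2.cvtColor(im,cv2.COLOR_BGR2HSV)
reg=np.zeros((400,640),bool);reg[170:225,298:352]=1
m=(reg&((hsv[...,0]<18))&(hsv[...,1]>75)).astype(np.uint8)
k,l,s,c=cv2.connectedComponentsWithStats(m)
for i in range(1,k):
    if s[i,4]>=2: print("tab",c[i].round(1),s[i,4],np.nanmedian(P[l==i],0).round(1),world(f,*c[i],zplane=13).round(1))
m=reg&(hsv[...,0]>45)&(hsv[...,0]<75)&(hsv[...,1]>100); q=P[m];print("green",len(q),np.nanpercentile(q,[2,98],axis=0).round(1),np.nanmedian(q[:,2]))
f=dict(np.load('/tmp/scene0.npz'));P=cloud(f);im=f["frame"];hsv=cv2.cvtColor(im,cv2.COLOR_BGR2HSV);z=P[...,2]
reg[:]=0;reg[140:205,285:345]=1
m=reg&(hsv[...,0]>100)&(hsv[...,0]<125)&(hsv[...,1]>120)&(z>80)&(P[...,0]>455)
a=np.radians(1.44);c0=np.array([584.8,23.2]);u=np.array([np.cos(a),np.sin(a)]);v=np.array([-u[1],u[0]])
q=P[m]; X=(q[:,:2]-c0)@u; Y=(q[:,:2]-c0)@v
k=(abs(Y)<60)&(q[:,2]>90); A=np.c_[q[k,2],np.ones(k.sum())]
for it in range(4):
    s,b=np.linalg.lstsq(A,X[k],rcond=None)[0]; r=X-(s*q[:,2]+b); k=(abs(Y)<60)&(q[:,2]>85)&(abs(r)<4); A=np.c_[q[k,2],np.ones(k.sum())]
print("lid slope",s,"angle",np.pi/2-np.arctan(s),"x at hinge h",s*72+b,k.sum(), "zmax",q[:,2].max(),"Y",np.percentile(Y,[1,99]))
E
```

```text
tab [324.4 180.9] 21 [617.8  24.9  13. ] [618.2  24.1  13. ]
tab [316.2 185.5] 10 [607.   43.6  11.1] [606.5  43.2  13. ]
tab [333.4 185.3] 7 [607.8   3.4  13.4] [607.9   2.4  13. ]
tab [316.2 204.5] 10 [561.7  42.2  13.1] [560.8  41.9  13. ]
tab [333.6 204.3] 7 [5.63e+02 2.00e-01 1.39e+01] [562.2   1.2  13. ]
tab [324.8 209. ] 24 [550.7  21.1  11.8] [550.4  21.4  13. ]
green 134 [[555.7  65.8  13. ]
 [609.8  78.5  19.8]] 15.788997326869204
lid slope -0.277018681791843 angle 1.84103831978774 x at hinge h -62.29146438726787 1943 zmax 196.16302475096043 Y [-74.20137159  74.55837459]
```

Checks so far:

| Item | Measured | Expected |
|---|---|---|
| Box rim | 121 x 140 mm at z 59, largest of the three boxes | 120 x 140 x 60 |
| Bay centre | about (584.5, 22.9), x axis at about 1.8° | rim and tab centres agree |
| Module top | 57 x 29 mm at z 39.5, centre (529, 232), long axis at 17.6° | 56 x 28, top at 40 |
| Lid | 1.84 rad | 1.75 to 2.05 |

The candidates, as top-view pixels:
- **Box:** the open one at (325,195), or the smaller closed ones at (377,122) and (271,286). I choose the open, largest one.
- **Module:** the white block at (233,215). The green block at (304,195) is inside the box and isn't white, so I rule it out.

Next I move over the module.

Emit:
send_rows --pt "0.8 1 0.2 0 0 -0.11 -1" --pt "0.8 1 0.2 0 0 0 -1" --pt "0.8 1 0.2 0 0 0 -1" --pt "0.8 1 0.2 0 0 0 -1" --pt "0.8 1 0.2 0 0 0 -1" --pt "0.8 1 0 0 0 0 -1" --pt "0.8 1 0 0 0 0 -1" --pt "0.8 1 0 0 0 0 -1" --pt "0.8 1 0 0 0 0 -1" --pt "0.8 1 0 0 0 0 -1" --grip_force 30

```text
clock: 0.93
position: [361.4, -283.8, 259.1]
ee_rot: [[0.953, 0.301, -0.0], [0.301, -0.953, 0.0], [-0.0, -0.0, -1.0]]
force: [-0.1, -0.1, 0.6]
gripper_width: 1.001
```

Emit:
send_rows --pt "0.6 1 0 0 0 0 -1" --pt "0.6 1 0 0 0 0 -1" --pt "0.6 1 0 0 0 0 -1" --pt "0.6 1 0 0 0 0 -1" --pt "0.6 1 0 0 0 0 -1" --pt "0.6 1 0 0 0 0 -1" --pt "0.6 1 0 0 0 0 -1" --pt "0.6 1 0 0 0 0 -1" --pt "0.6 1 0 0 0 0 -1" --pt "0.6 1 0 0 0 0 -1"

```text
clock: 1.77
position: [481.2, -83.9, 259.0]
ee_rot: [[0.953, 0.302, -0.001], [0.302, -0.953, 0.0], [-0.001, -0.0, -1.0]]
force: [1.1, 0.1, 0.6]
gripper_width: 1.0
```

Emit:
send_rows --pt "0.2 1 0 0 0 0 -1" --pt "0.2 1 0 0 0 0 -1" --pt "0.2 1 0 0 0 0 -1" --pt "0.2 1 0 0 0 0 -1" --pt "0.2 1 0 0 0 0 -1" --pt "0.2 1 0 0 0 0 -1" --pt "0.2 1 0 0 0 0 -1" --pt "0.2 1 0 0 0 0 -1" --pt "0.2 1 0 0 0 0 -1" --pt "0.2 1 0 0 0 0 -1"

```text
clock: 2.6
position: [520.8, 116.0, 258.9]
ee_rot: [[0.953, 0.302, -0.001], [0.302, -0.953, -0.0], [-0.001, -0.0, -1.0]]
force: [0.1, -0.2, 0.2]
gripper_width: 1.001
```

Emit:
send_rows --pt "0.1 1 0 0 0 0 -1" --pt "0.1 1 0 0 0 0 -1" --pt "0.1 1 -0.5 0 0 0 -1" --pt "0.1 1 -1 0 0 0 -1" --pt "0 1 -1 0 0 0 -1" --pt "0 0.8 -1 0 0 0 -1" --pt "0 0 -1 0 0 0 -1" --pt "0 0 -1 0 0 0 -1" --pt "0 0 -1 0 0 0 -1" --pt "0 0 -0.9 0 0 0 -1"

```text
clock: 3.43
position: [528.3, 231.0, 109.6]
ee_rot: [[0.953, 0.302, -0.002], [0.302, -0.953, -0.001], [-0.002, 0.0, -1.0]]
force: [-0.3, -0.2, -0.4]
gripper_width: 1.001
```

```bash
python3 - <<'E'
from h import *
print(monitor.get_obs()["position"])
for n in("scene","top"):
    f=grab_frame(n); np.savez(f"/tmp/{n}1.npz",**f); cv2.imwrite(f"pics/{n}1.png",f["frame"])
E
```

```text
[528.30771645 231.02456208 109.59469989]
```

View pics/scene1.png

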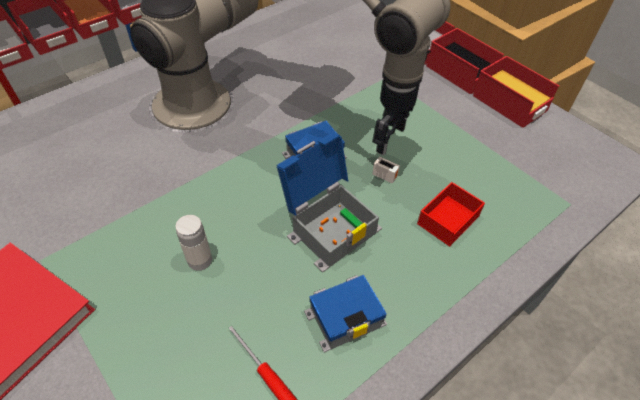

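View pics/top1.png

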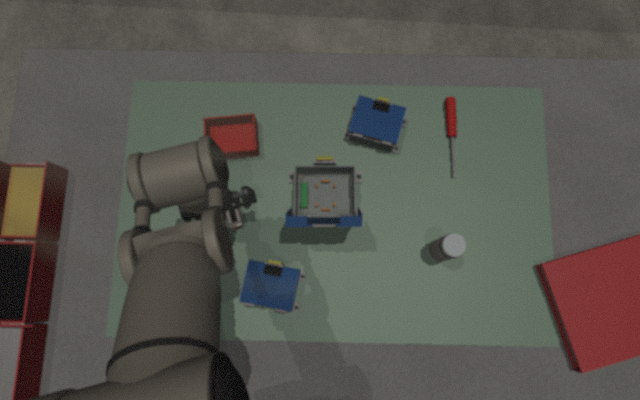

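The arm stands over the module at scene pixel (386,165), fingers open, and nothing has been disturbed. I check the arm's profile above the tool against the lid, which will stand 196 mm high behind the bay.

```bash
python3 - <<'E'
from h import *
t=np.array([528.3,231.0,109.6]); a=np.radians(np.arctan2(231,528.3)*180/np.pi)
pts=[]
for n in("scene","top"):
    f=dict(np.load(f'/tmp/{n}1.npz'));g=np.load(f'/tmp/{n}0.npz')["depth"]
    P=cloud(f); m=(abs(f["depth"]-g)>15)&(f["depth"]>0); pts.append(P[m])
Q=np.vstack(pts)-t
r=Q[:,0]*np.cos(a)+Q[:,1]*np.sin(a); s=-Q[:,0]*np.sin(a)+Q[:,1]*np.cos(a)
for lo in range(-20,500,30):
    k=(Q[:,2]>=lo)&(Q[:,2]<lo+30)
    if k.sum()>5: print(lo,k.sum(),"radial",np.percentile(r[k],[1,99]).round(),"tang",np.percentile(s[k],[1,99]).round())
E
```

```text
-20 92 radial [-1034.    13.] tang [-420.   51.]
10 301 radial [-524.   16.] tang [-393.   52.]
40 737 radial [-598.   19.] tang [-88. 182.]
70 1415 radial [-607.   20.] tang [-97. 222.]
100 1987 radial [-627.   30.] tang [-98. 210.]
130 1869 radial [-625.   37.] tang [-96. 150.]
160 970 radial [-609.   39.] tang [-86.  78.]
190 666 radial [-539.   39.] tang [-39.  28.]
220 583 radial [-38.  38.] tang [-38.  33.]
250 520 radial [-41.  41.] tang [-65.  40.]
280 1210 radial [-50.  52.] tang [-71.  51.]
310 4474 radial [-58.  48.] tang [-70.  62.]
340 3865 radial [-147.   25.] tang [-60.  62.]
370 468 radial [-171.  -77.] tang [-47.  64.]
400 3250 radial [-187.  -85.] tang [-45.  74.]
430 1942 radial [-224. -119.] tang [-27.  56.]
460 2737 radial [-246. -146.] tang [-23.  62.]
490 3195 radial [-252. -175.] tang [-19.  66.]
```

Emit:
send_rows --pt "0.03 0.05 -1 0 0 0 -1" --pt "0 0 -1 0 0 0 -1" --pt "0 0 -1 0 0 0 -1" --pt "0 0 -0.8 0 0 0 -1" --pt "0 0 -0.6 0 0 0 0" --pt "0 0 0 0 0 0 1" --pt "0 0 0 0 0 0 1" --pt "0 0 0 0 0 0 1" --pt "0 0 0 0 0 0 1" --pt "0 0 0 0 0 0 1" --grip_force 30

```text
clock: 4.37
position: [530.6, 232.2, 24.8]
ee_rot: [[0.953, 0.302, 0.003], [0.302, -0.953, 0.001], [0.003, 0.0, -1.0]]
force: [-0.4, -0.6, 4.0]
gripper_width: 0.322
```

Emit:
send_rows --pt "0 0 0 0 0 0 1" --pt "0 0 0 0 0 0 1" --pt "0 0 0 0 0 0 1" --pt "0 0 0 0 0 0 1"

```text
clock: 4.7
position: [530.6, 232.2, 24.8]
ee_rot: [[0.953, 0.302, 0.003], [0.302, -0.953, 0.001], [0.003, 0.0, -1.0]]
force: [0.2, -0.3, 6.9]
gripper_width: 0.321
```

Emit:
send_rows --pt "0 0 0.4 0 0 0 1" --pt "0 0 0.6 0 0 0 1" --pt "0 0 0.8 0 0 0 1" --pt "0 0 0.8 0 0 0 1" --pt "0 0 0.8 0 0 0 1" --pt "0 0 0.8 0 0 0 1" --pt "0 0 0.8 0 0 0 1" --pt "0 0 0.8 0 0 0 1" --pt "0 0 0.4 0 0 0 1" --pt "0 0 0 0 0 0 1"

```text
clock: 5.53
position: [530.4, 232.3, 149.5]
ee_rot: [[0.953, 0.302, 0.004], [0.302, -0.953, 0.001], [0.004, 0.0, -1.0]]
force: [0.3, -0.2, -1.7]
gripper_width: 0.321
```

```bash
python3 - <<'E'
from h import *
o=monitor.get_obs();print(o["position"],o["ee_rot"],o["force"])
ims=[]
for n in("scene","top"):
    f=grab_frame(n); np.savez(f"/tmp/{n}2.npz",**f); u,v=proj(f,o["position"]-[0,0,15]).astype(int); print(n,u,v)
    ims.append(cv2.resize(f["frame"][v-50:v+50,u-60:u+60],None,fx=3.2,fy=3.2,interpolation=cv2.INTER_CUBIC))
cv2.imwrite("pics/held.png",np.hstack(ims))
E
```

```text
[530.431846   232.27902154 149.53172657] [[ 9.53398658e-01  3.01691365e-01  3.64961162e-03]
 [ 3.01689849e-01 -9.53405627e-01  9.72301911e-04]
 [ 3.77289535e-03  1.74059441e-04 -9.99992867e-01]] [ 0.29203809 -0.18800032 -1.67222134]
scene 391 134
top 222 206
```

View pics/held.png

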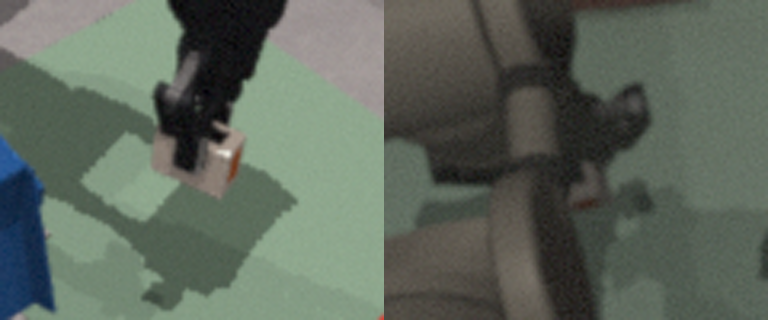

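The module is held upright; its orange end shows at about (235,165) in the left crop. I measure how it sits relative to the TCP.

```bash
cat > held.py <<'E'
from h import *
def held(f,o,show=True):
    P=cloud(f);hsv=cv2.cvtColor(f["frame"],cv2.COLOR_BGR2HSV)
    d=P-o["position"];R=o["ee_rot"]
    a=d[...,0]*R[0,0]+d[...,1]*R[1,0]; b=d[...,0]*R[0,1]+d[...,1]*R[1,1]; z=d[...,2]
    m=(abs(a)<45)&(abs(b)<18)&(z>-45)&(z<25)&((hsv[...,2]>110)|((hsv[...,1]>130)&(hsv[...,2]>70)))
    return a[m],b[m],z[m],np.argwhere(m)
E
python3 - <<'E'
from held import *
o=monitor.get_obs()
for n in("scene","top"):
    f=dict(np.load(f"/tmp/{n}2.npz")); a,b,z,_=held(f,o); print(n,len(a)); 
    if len(a): 
        for q,x in zip("abz",(a,b,z)): print(q,np.percentile(x,[0,2,5,50,95,98,100]).round(1))
        k=(abs(z+12)<6)&(b>10) ; 
        for s in (1,-1):
            k=(s*b>9); print("side",s,k.sum(), np.percentile(a[k],[1,3,97,99]).round(1) if k.sum() else '')
E
```

```text
scene 280
a [-27.3 -25.3 -24.3  18.4  28.4  28.7  29.3]
b [-16.2 -12.7 -10.3  11.4  14.4  14.7  15.4]
z [-25.2 -22.7 -20.7  -2.1  17.8  18.6  21.8]
side 1 194 [-26.5 -25.3  27.8  28.3]
side -1 20 [10.7 11.3 28.3 28.3]
top 0
```

The module's centre is about 0.7 mm ahead of the TCP along its long axis, and its underside is 24.8 mm below the TCP. Target above the bay: TCP (583.8, 22.9), turned −15.8°.

Emit:
send_rows --pt "0.267 -0.5 0 0 0 -0.07 1" --pt "0.267 -1 0 0 0 -0.07 1" --pt "0.267 -1 0 0 0 -0.07 1" --pt "0.267 -1 0 0 0 -0.07 1" --pt "0.267 -1 0 0 0 -0.07 1" --pt "0.267 -1 0 0 0 0 1" --pt "0.267 -1 0 0 0 0 1" --pt "0.267 -1 0 0 0 0 1" --pt "0.267 -1 0 0 0 0 1" --pt "0.267 -1 0 0 0 0 1"

```text
clock: 6.47
position: [582.3, 41.0, 145.7]
ee_rot: [[1.0, 0.031, -0.003], [0.031, -1.0, 0.0], [-0.003, -0.0, -1.0]]
force: [-0.3, 0.5, -1.3]
gripper_width: 0.323
```

Emit:
send_rows --pt "0 -0.6 0 0 0 0 1" --pt "0 -0.37 -0.5 0 0 0 1" --pt "0 0 -1 0 0 0 1" --pt "0 0 -1 0 0 0 1" --pt "0 0 0 0 0 0 1"

```text
clock: 6.88
position: [579.5, 23.2, 92.4]
ee_rot: [[0.999, 0.031, -0.009], [0.031, -1.0, 0.001], [-0.009, -0.001, -1.0]]
force: [-0.0, 0.1, -1.9]
gripper_width: 0.32
```

```bash
python3 - <<'E'
from held import *
o=monitor.get_obs();print(o["position"],o["ee_rot"],o["force"])
ims=[]
for n in("scene","top"):
    f=grab_frame(n); np.savez(f"/tmp/{n}3.npz",**f); u,v=proj(f,[585,23,50]).astype(int)
    ims.append(cv2.resize(f["frame"][v-50:v+50,u-60:u+60],None,fx=3.2,fy=3.2,interpolation=cv2.INTER_CUBIC))
    a,b,z,_=held(f,o); print(n,len(a),[np.percentile(x,[0,2,98,100]).round(1) for x in (a,b,z)] if len(a) else '')
    hsv=cv2.cvtColor(f["frame"],cv2.COLOR_BGR2HSV);P=cloud(f);z=P[...,2]
cv2.imwrite("pics/above.png",np.hstack(ims))
E
```

```text
[579.5034703   23.19267773  92.37091138] [[ 0.99946224  0.03147077 -0.00920981]
 [ 0.0314816  -0.9995038   0.00103351]
 [-0.00917272 -0.00132289 -0.99995705]] [-0.03105965  0.05278692 -1.85838704]
scene 238 [array([-3.5,  4.5, 27.6, 29.1]), array([-16.9, -13.8,  13.3,  15.2]), array([-25.8, -23.5,  16. ,  17.5])]
top 0
```

View pics/above.png

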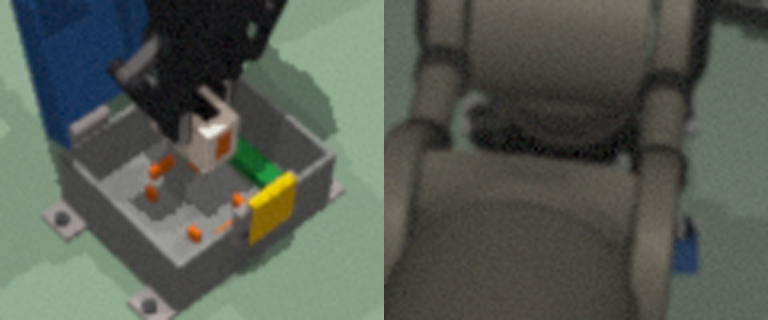

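Emit:
send_rows --pt "0.215 -0.01 0 0 -0.012 0 1" --pt "0 0 -0.5 0 0 0 1" --pt "0 0 -0.7 0 0 0 1" --pt "0 0 -0.5 0 0 0 1" --pt "0 0 -0.3 0 0 0 1" --pt "0 0 0 0 0 0 1"

```text
clock: 7.48
position: [586.5, 22.5, 55.9]
ee_rot: [[0.999, 0.032, 0.007], [0.032, -1.0, 0.0], [0.007, 0.0, -1.0]]
force: [-0.7, 0.4, -1.8]
gripper_width: 0.319
```

```bash
cat > look.py <<'E'
from held import *
import sys
o=monitor.get_obs();print(o["position"],o["ee_rot"].round(4).tolist(),o["force"])
f=grab_frame("scene"); np.savez(f"/tmp/s_{sys.argv[1]}.npz",**f); u,v=proj(f,[585,23,40]).astype(int)
a,b,z,_=held(f,o); print(len(a),[np.percentile(x,[0,2,98,100]).round(1) for x in (a,b,z)] if len(a) else '')
cv2.imwrite(f"pics/{sys.argv[1]}.png",cv2.resize(f["frame"][v-60:v+60,u-75:u+75],None,fx=5,fy=5,interpolation=cv2.INTER_CUBIC))
E
python3 look.py low1
```

```text
[586.4822244   22.51264651  55.89280209] [[0.9995, 0.0316, 0.007], [0.0316, -0.9995, 0.0001], [0.007, 0.0001, -1.0]] [-0.73141026  0.40116071 -1.78011542]
248 [array([-38.1, -27.9,  29.8,  31.8]), array([-16.4, -14.7,  16.1,  17.9]), array([-45. , -43.7,  16.3,  18.1])]
```

View pics/low1.png

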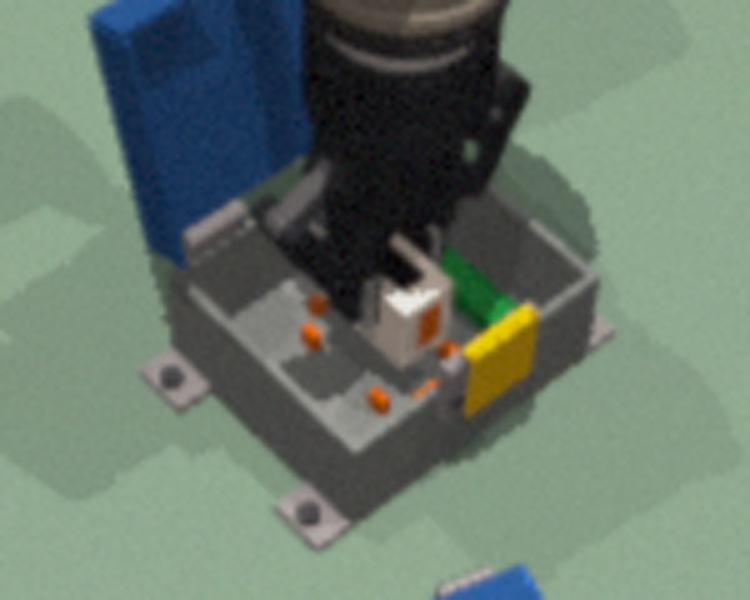

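The module hangs at (410,310) in the crop, between the tabs, and x is about 2.7 mm too far forward. I let it settle and then correct.

Emit:
send_rows --pt "0 0 0 0 0 0 1" --pt "0 0 0 0 0 0 1"

```text
clock: 7.7
position: [587.8, 22.3, 58.0]
ee_rot: [[0.999, 0.032, 0.011], [0.032, -1.0, -0.0], [0.011, 0.001, -1.0]]
force: [-0.1, 1.2, -1.1]
gripper_width: 0.321
```

Emit:
send_rows --pt "-0.13 0.015 0 0 0 0 1" --pt "0 0 0 0 0 0 1"

```text
clock: 7.87
position: [584.5, 22.7, 57.8]
ee_rot: [[0.999, 0.032, 0.01], [0.032, -1.0, -0.0], [0.01, 0.0, -1.0]]
force: [-0.3, 0.4, -1.2]
gripper_width: 0.325
```

Emit:
send_rows --pt "-0.03 0 -0.2 0 0.012 0 1" --pt "0 0 -0.25 0 0 0 1" --pt "0 0 -0.25 0 0 0 1" --pt "0 0 -0.25 0 0 0 1" --pt "0 0 0 0 0 0 1" --pt "0 0 0 0 0 0 1"

```text
clock: 8.37
position: [583.7, 22.7, 37.7]
ee_rot: [[1.0, 0.031, -0.001], [0.031, -1.0, 0.0], [-0.001, -0.0, -1.0]]
force: [-0.4, -0.1, -2.2]
gripper_width: 0.319
```

Emit:
send_rows --pt "0 0 -0.15 0 0 0 1" --pt "0 0 -0.15 0 0 0 1" --pt "0 0 -0.1 0 0 0 1" --pt "0 0 0 0 0 0 1" --pt "0 0 0 0 0 0 1"

```text
clock: 8.78
position: [584.0, 22.7, 30.2]
ee_rot: [[1.0, 0.032, -0.0], [0.032, -1.0, -0.0], [-0.0, 0.0, -1.0]]
force: [-0.5, 0.4, -1.7]
gripper_width: 0.326
```

```bash
python3 look.py low2
```

```text
[584.01420611  22.69524717  30.19659173] [[0.9995, 0.0315, -0.0002], [0.0315, -0.9995, -0.0001], [-0.0002, 0.0, -1.0]] [-0.45959639  0.41271621 -1.67038758]
274 [array([-43.6, -40.7,  31.2,  35.4]), array([-14.9, -13.9,  16.9,  17.7]), array([-30.8, -29. ,  16.7,  18.1])]
```

View pics/low2.png

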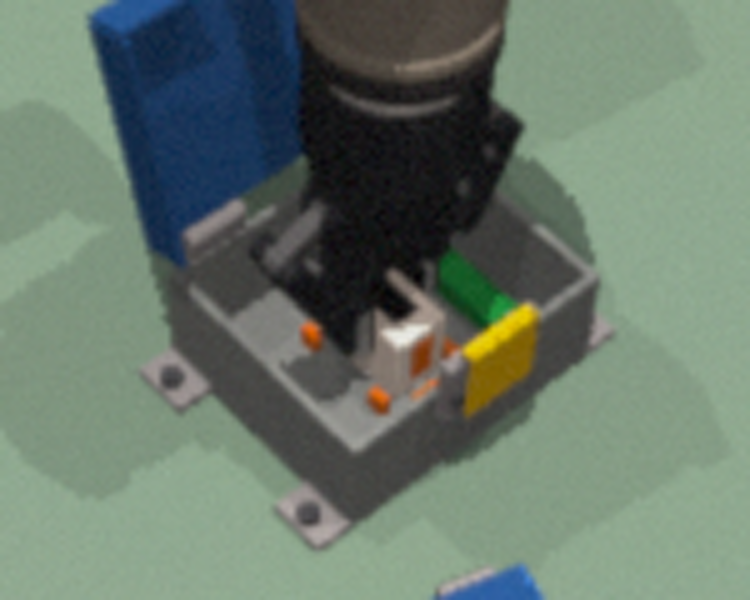

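The module is inside the tabs, its near end at (405,375) beside the front tab. I take it down the last bit and release.

Emit:
send_rows --pt "0 0 -0.07 0 0 0 1" --pt "0 0 -0.03 0 0 0 1" --pt "0 0 0 0 0 0 1"

```text
clock: 9.08
position: [584.3, 22.6, 28.8]
ee_rot: [[1.0, 0.031, 0.001], [0.031, -1.0, -0.0], [0.001, 0.0, -1.0]]
force: [-1.1, 0.1, 2.6]
gripper_width: 0.324
```

Emit:
send_rows --pt "0 0 0 0 0 0 0.25" --pt "0 0 0 0 0 0 0.2" --pt "0 0 0 0 0 0 0.1" --pt "0 0 0 0 0 0 0.1" --pt "0 0 0 0 0 0 0.1"

```text
clock: 9.5
position: [584.1, 22.7, 28.3]
ee_rot: [[1.0, 0.031, -0.0], [0.031, -1.0, -0.0], [-0.0, 0.0, -1.0]]
force: [0.0, 0.1, -0.6]
gripper_width: 0.448
```

Emit:
send_rows --pt "0 0 0.2 0 0 0 0.1" --pt "0 0 0.5 0 0 0 0.1" --pt "0 0 0.8 0 0 0 0" --pt "0 0 1 0 0 0 0" --pt "0 0 1 0 0 0 0" --pt "0 0 1 0 0 0 0" --pt "0 0 1 0 0 0 0" --pt "0 0 1 0 0 0 0" --pt "0 0 1 0 0 0 0" --pt "0 0 1 0 0 0 0"

```text
clock: 10.33
position: [584.0, 22.7, 200.4]
ee_rot: [[1.0, 0.032, 0.001], [0.032, -1.0, -0.0], [0.001, 0.0, -1.0]]
force: [-1.3, 0.2, -0.2]
gripper_width: 0.504
```

```bash
python3 look.py rel; python3 - <<'E'
from h import *
f=dict(np.load('/tmp/s_rel.npz'));P=cloud(f);hsv=cv2.cvtColor(f["frame"],cv2.COLOR_BGR2HSV)
d=P-np.array([584.5,22.9,0]); m=(abs(d[...,0])<38)&(abs(d[...,1])<26)&(d[...,2]>40)&(d[...,2]<50)
q=P[m];print(len(q),np.nanmedian(q[:,2]),cv2.minAreaRect(q[:,:2].astype(np.float32)))
E
```

```text
[583.95814332  22.69661506 200.43626181] [[0.9995, 0.0315, 0.001], [0.0315, -0.9995, -0.0002], [0.001, 0.0002, -1.0]] [-1.26234037  0.20489004 -0.17915025]
0 
271 43.41277772106719 ((583.743408203125, 22.99471664428711), (58.753929138183594, 28.84005355834961), 0.7509002685546875)
```

View pics/rel.png

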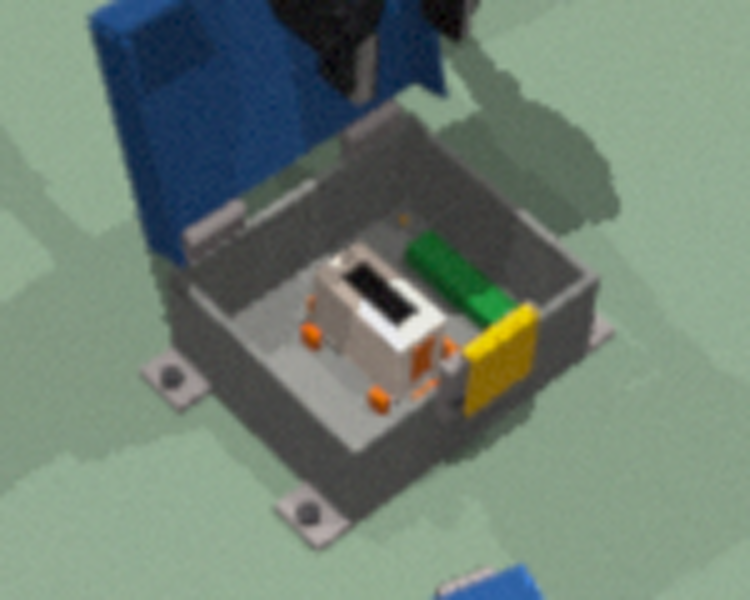

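The module stands in the bay: top at z 43.4 (44 expected), centre (583.7, 23.0), about 1 mm from the middle, skew about 1°. The lid is still open, so I now go up, shut the fingers and pass over to the outer side of the lid.

Emit:
send_rows --pt "0 0 0.8 0 0 0 1" --pt "0 0 0.9 0 0 0 1" --pt "0 0 0.8 0 0 0 1" --pt "-0.9 -0.03 0 0 0 0 1" --pt "-0.9 -0.03 0 0 0 0 1" --pt "-0.9 -0.03 0 0 0 0 1" --pt "-0.9 -0.03 0 0 0 0 1" --pt "-0.9 -0.03 0 0 0 0 1" --pt "-0.9 -0.03 0 0 0 0 1" --pt "-0.9 -0.03 0 0 0 0 1"

```text
clock: 11.22
position: [457.1, 18.5, 248.9]
ee_rot: [[1.0, 0.032, 0.001], [0.032, -1.0, -0.0], [0.001, 0.0, -1.0]]
force: [0.4, 0.2, -0.3]
gripper_width: 0.003
```

Emit:
send_rows --pt "-0.4 0 0 0 0 0 1" --pt "0 0 0 0 0 0 1" --pt "0 0 0 0 0 0 1"

```text
clock: 11.47
position: [450.6, 18.4, 249.0]
ee_rot: [[1.0, 0.031, 0.002], [0.031, -1.0, -0.0], [0.002, 0.0, -1.0]]
force: [0.1, 0.1, 0.7]
gripper_width: 0.001
```

Emit:
send_rows --pt "0 0 -0.8 0 0 0 1" --pt "0 0 -0.8 0 0 0 1" --pt "0 0 -0.8 0 0 0 1" --pt "0 0 -0.55 0 0 0 1" --pt "0 0 0 0 0 0 1" --pt "0 0 0 0 0 0 1"

```text
clock: 11.97
position: [450.8, 18.4, 189.1]
ee_rot: [[1.0, 0.032, -0.001], [0.032, -1.0, 0.0], [-0.001, -0.0, -1.0]]
force: [0.5, 0.1, -0.9]
gripper_width: -0.0
```

```bash
python3 - <<'E'
from h import *
o=monitor.get_obs();print(o["position"],o["force"])
f=grab_frame("scene");cv2.imwrite("pics/behind.png",cv2.resize(f["frame"][90:280,240:440],None,fx=3,fy=3,interpolation=cv2.INTER_CUBIC))
E
```

```text
[450.75253201  18.44204133 189.09546748] [ 0.52410549  0.14742871 -0.87116301]
```

View pics/behind.png

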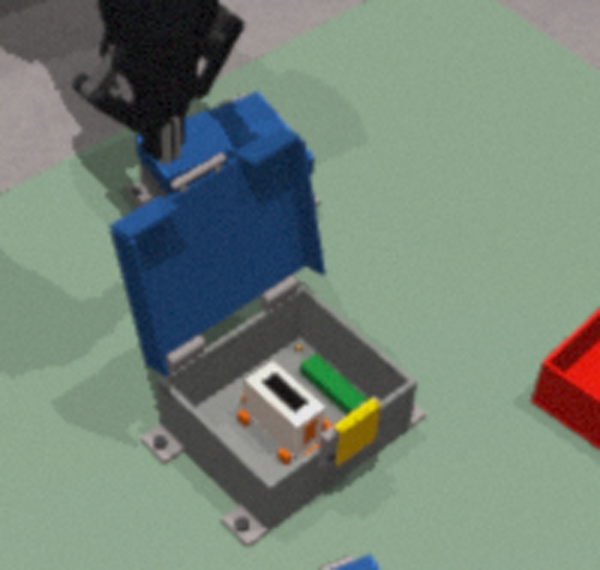

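The shut fingers stand behind the lid's latch bar at about (172,150) in the crop. Now I push forward slowly.

Emit:
send_rows --pt "0.3 0.01 -0.2 0 0 0 1" --pt "0.3 0.01 0 0 0 0 1" --pt "0.25 0.01 0 0 0 0 1" --pt "0.2 0.01 0 0 0 0 1" --pt "0.2 0.01 0 0 0 0 1" --pt "0.2 0.01 0 0 0 0 1" --pt "0.2 0.01 0 0 0 0 1" --pt "0.2 0.01 0 0 0 0 1"

```text
clock: 12.68
position: [487.3, 20.1, 185.4]
ee_rot: [[1.0, 0.032, -0.0], [0.032, -1.0, -0.0], [-0.0, 0.0, -1.0]]
force: [-1.0, 1.4, 0.7]
gripper_width: -0.001
```

Emit:
send_rows --pt "0.25 0.01 0 0 0 0 1" --pt "0.25 0.01 0 0 0 0 1" --pt "0.25 0.01 0.05 0 0 0 1" --pt "0.25 0.01 0.1 0 0 0 1" --pt "0.25 0.01 0.1 0 0 0 1"

```text
clock: 13.1
position: [512.5, 21.1, 190.3]
ee_rot: [[1.0, 0.031, -0.001], [0.031, -1.0, -0.0], [-0.001, -0.0, -1.0]]
force: [-2.1, -0.1, -0.0]
gripper_width: 0.002
```

```bash
cat > lidang.py <<'E'
from h import *
import sys
o=monitor.get_obs();print(o["position"],o["force"])
f=grab_frame("scene");cv2.imwrite(f"pics/{sys.argv[1]}.png",cv2.resize(f["frame"][90:280,240:440],None,fx=3,fy=3,interpolation=cv2.INTER_CUBIC))
P=cloud(f);hsv=cv2.cvtColor(f["frame"],cv2.COLOR_BGR2HSV);z=P[...,2]
a=np.radians(1.8);u=np.array([np.cos(a),np.sin(a)]);v=np.array([-u[1],u[0]])
X=(P[...,:2]-[584.3,22.8])@u;Y=(P[...,:2]-[584.3,22.8])@v
m=(hsv[...,0]>100)&(hsv[...,0]<125)&(hsv[...,1]>110)&(abs(Y)<62)&(X>-110)&(X<75)&(z>66)
r=np.hypot(X[m]+60,z[m]-72);k=(r>30)&(r<125)
print(k.sum(),"lid face angle approx",np.median(np.arctan2(z[m]-72,X[m]+60)[k]),"zmax",z[m].max(),"X",X[m].max())
E
python3 lidang.py push1
```

```text
[512.47384559  21.11851482 190.27243234] [-2.12257318 -0.14593229 -0.03248437]
1264 lid face angle approx 1.5235846567331581 zmax 337.11353118493395 X -35.54639450258606
```

View pics/push1.png

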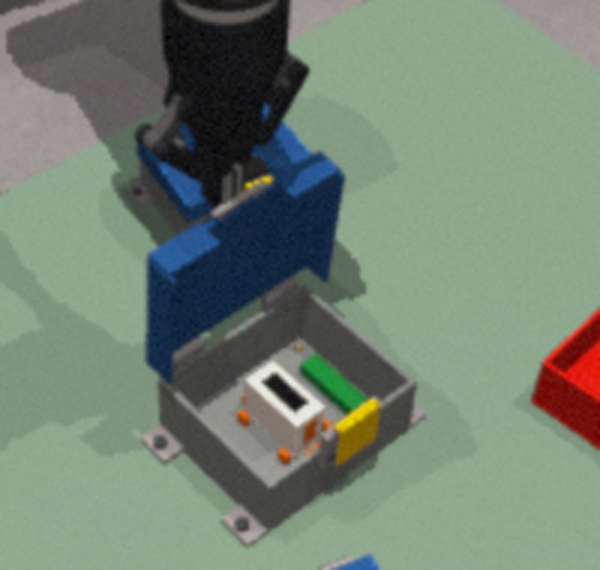

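The lid is just past upright at about 86°, with the contact force at 2 N. I follow the arc.

Emit:
send_rows --pt "0.25 0.01 0 0 0 0 1" --pt "0.25 0.01 0 0 0 0 1" --pt "0.28 0.01 0 0 0 0 1" --pt "0.28 0.01 -0.03 0 0 0 1" --pt "0.28 0.01 -0.06 0 0 0 1" --pt "0.28 0.01 -0.08 0 0 0 1" --pt "0.28 0.01 -0.1 0 0 0 1" --pt "0.28 0.01 -0.12 0 0 0 1" --pt "0.28 0.01 -0.14 0 0 0 1"

```text
clock: 13.9
position: [562.0, 22.9, 179.6]
ee_rot: [[1.0, 0.032, 0.001], [0.032, -1.0, -0.0], [0.001, 0.0, -1.0]]
force: [-0.4, -0.4, 0.5]
gripper_width: -0.004
```

```bash
python3 lidang.py push2
```

```text
[562.03813408  22.90764672 179.58891941] [-0.35644758 -0.44892994  0.50494269]
337 lid face angle approx 1.0302128813175615 zmax 319.7739006018067 X 14.364603665898002
```

View pics/push2.png

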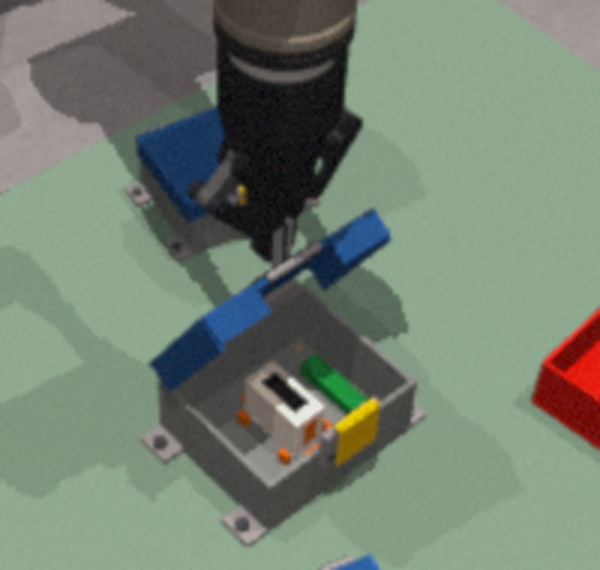

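Emit:
send_rows --pt "0.3 0.01 -0.16 0 0 0 1" --pt "0.3 0.01 -0.17 0 0 0 1" --pt "0.3 0.01 -0.18 0 0 0 1" --pt "0.3 0.01 -0.2 0 0 0 1" --pt "0.2 0.01 -0.2 0 0 0 1" --pt "0.2 0.01 -0.22 0 0 0 1" --pt "0.2 0.01 -0.22 0 0 0 1" --pt "0.2 0.01 -0.22 0 0 0 1" --pt "0.18 0.01 -0.22 0 0 0 1"

```text
clock: 14.7
position: [605.2, 24.7, 143.4]
ee_rot: [[1.0, 0.031, -0.0], [0.031, -1.0, -0.0], [-0.0, 0.0, -1.0]]
force: [-0.0, 0.0, 0.6]
gripper_width: -0.003
```

```bash
python3 lidang.py push3
```

```text
[605.15911792  24.65537649 143.36947708] [-0.00725335  0.04145839  0.59292918]
1047 lid face angle approx 0.6067346128987641 zmax 331.4388404458131 X 56.65113557323412
```

View pics/push3.png

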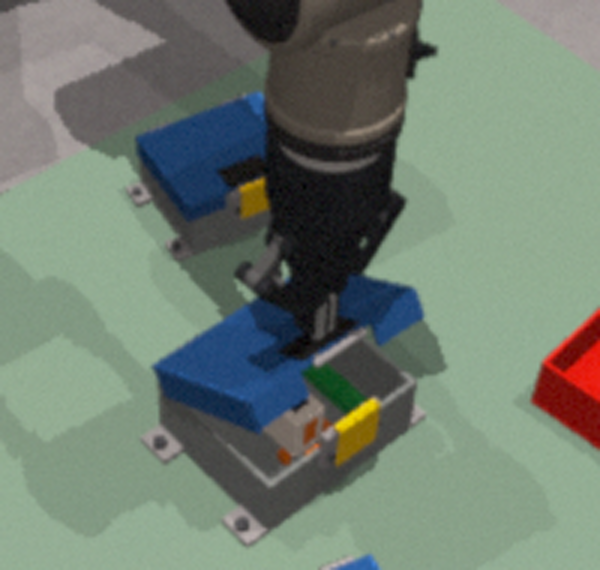

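The finger tips are on the black pad, pixel (320,340) in the crop. The lid is at about 30°, force under 1 N. On to about 13°.

Emit:
send_rows --pt "0.15 0.01 -0.2 0 0 0 1" --pt "0.15 0.01 -0.22 0 0 0 1" --pt "0.12 0.01 -0.22 0 0 0 1" --pt "0.12 0.01 -0.22 0 0 0 1" --pt "0.1 0 -0.22 0 0 0 1" --pt "0.08 0 -0.2 0 0 0 1" --pt "0.06 0 -0.15 0 0 0 1" --pt "0 0 0 0 0 0 1"

```text
clock: 15.42
position: [620.3, 25.5, 114.4]
ee_rot: [[1.0, 0.032, -0.001], [0.032, -1.0, 0.0], [-0.001, -0.0, -1.0]]
force: [-0.1, -0.6, -0.1]
gripper_width: -0.0
```

Emit:
send_rows --pt "0.04 0 -0.08 0 0 0 1" --pt "0.04 0 -0.08 0 0 0 1" --pt "0.03 0 -0.08 0 0 0 1" --pt "0.02 0 -0.08 0 0 0 1"

```text
clock: 15.75
position: [623.2, 25.5, 109.0]
ee_rot: [[1.0, 0.032, 0.0], [0.032, -1.0, -0.0], [0.0, 0.0, -1.0]]
force: [0.6, 0.4, 0.2]
gripper_width: -0.001
```

Emit:
send_rows --pt "0.02 0 -0.05 0 0 0 1" --pt "0.02 0 -0.05 0 0 0 1" --pt "0.01 0 -0.05 0 0 0 1"

```text
clock: 16.0
position: [624.1, 25.5, 105.8]
ee_rot: [[1.0, 0.032, 0.0], [0.032, -1.0, -0.0], [0.0, 0.0, -1.0]]
force: [-0.4, 0.3, -1.0]
gripper_width: 0.001
```

```bash
python3 lidang.py push4
```

```text
[624.12688385  25.4804491  105.83638945] [-0.38752049  0.33261292 -1.01564032]
1248 lid face angle approx 0.22381932720623052 zmax 373.75117043430294 X 65.57512950495203
```

View pics/push4.png

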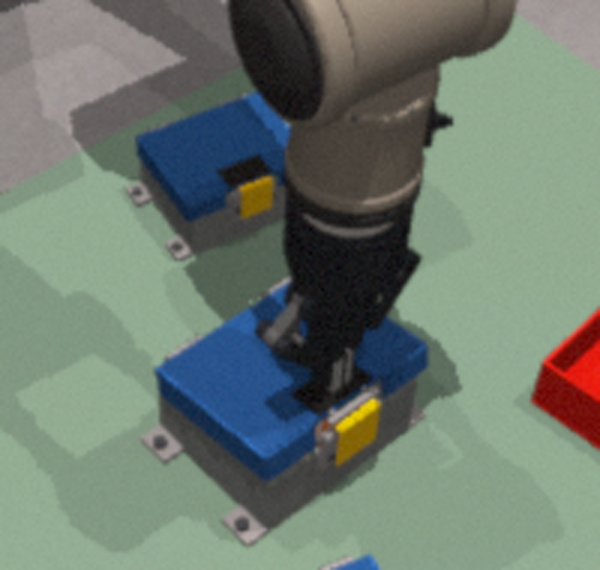

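The tips are on the pad at (340,370), clear of the catch at (357,430). I press on in small steps, watching the force.

Emit:
send_rows --pt "0 0 -0.04 0 0 0 1" --pt "0 0 -0.04 0 0 0 1" --pt "0 0 -0.04 0 0 0 1"

```text
clock: 16.3
position: [624.2, 25.5, 103.6]
ee_rot: [[1.0, 0.031, 0.0], [0.031, -1.0, -0.0], [0.0, 0.0, -1.0]]
force: [0.2, 0.6, 1.8]
gripper_width: 0.001
```

Emit:
send_rows --pt "0 0 -0.04 0 0 0 1" --pt "0 0 -0.04 0 0 0 1"

```text
clock: 16.47
position: [624.4, 25.4, 102.8]
ee_rot: [[1.0, 0.032, 0.001], [0.032, -1.0, -0.0], [0.001, 0.0, -1.0]]
force: [-2.2, 0.5, 8.6]
gripper_width: 0.0
```

Emit:
send_rows --pt "0 0 -0.04 0 0 0 1" --pt "0 0 -0.04 0 0 0 1"

```text
clock: 16.63
position: [624.6, 25.5, 101.9]
ee_rot: [[0.999, 0.032, 0.002], [0.032, -0.999, -0.0], [0.002, 0.0, -1.0]]
force: [-3.0, -0.0, 10.5]
gripper_width: -0.001
```

The catch is engaged at 10.5 N. Smaller steps from here.

Emit:
send_rows --pt "0 0 -0.03 0 0 0 1"

```text
clock: 16.72
position: [624.7, 25.5, 101.5]
ee_rot: [[0.999, 0.032, 0.002], [0.032, -1.0, -0.0], [0.002, 0.0, -1.0]]
force: [-3.0, 0.5, 10.7]
gripper_width: 0.001
```

Emit:
send_rows --pt "0 0 -0.03 0 0 0 1"

```text
clock: 16.8
position: [624.7, 25.5, 100.9]
ee_rot: [[0.999, 0.032, 0.003], [0.032, -1.0, -0.0], [0.003, 0.0, -1.0]]
force: [-2.1, 0.5, 9.2]
gripper_width: 0.004
```

Past the peak; the force is fading. One step at a time.

Emit:
send_rows --pt "0 0 -0.03 0 0 0 1"

```text
clock: 16.88
position: [624.8, 25.5, 100.3]
ee_rot: [[0.999, 0.032, 0.003], [0.032, -1.0, -0.0], [0.003, 0.0, -1.0]]
force: [-1.9, -0.0, 8.3]
gripper_width: -0.005
```

Emit:
send_rows --pt "0 0 -0.03 0 0 0 1"

```text
clock: 16.97
position: [624.9, 25.5, 99.5]
ee_rot: [[0.999, 0.032, 0.003], [0.032, -1.0, -0.0], [0.003, 0.0, -1.0]]
force: [-0.4, 0.3, 6.2]
gripper_width: 0.001
```

Emit:
send_rows --pt "0 0 -0.03 0 0 0 1"

```text
clock: 17.05
position: [625.0, 25.5, 98.6]
ee_rot: [[0.999, 0.032, 0.003], [0.032, -1.0, -0.0], [0.003, 0.0, -1.0]]
force: [1.2, -0.0, 3.5]
gripper_width: 0.002
```

Emit:
send_rows --pt "0 0 -0.02 0 0 0 1"

```text
clock: 17.13
position: [624.5, 25.5, 97.4]
ee_rot: [[1.0, 0.031, 0.001], [0.031, -1.0, -0.0], [0.001, 0.0, -1.0]]
force: [0.4, 0.2, 0.9]
gripper_width: 0.001
```

Emit:
send_rows --pt "0 0 -0.03 0 0 0 1"

```text
clock: 17.22
position: [623.9, 25.4, 96.1]
ee_rot: [[1.0, 0.031, -0.001], [0.031, -1.0, -0.0], [-0.001, 0.0, -1.0]]
force: [-0.2, 0.1, 0.1]
gripper_width: -0.001
```

Emit:
send_rows --pt "0 0 -0.03 0 0 0 1"

```text
clock: 17.3
position: [623.7, 25.5, 95.3]
ee_rot: [[1.0, 0.032, -0.001], [0.032, -1.0, -0.0], [-0.001, 0.0, -1.0]]
force: [-1.0, -0.1, 6.4]
gripper_width: -0.001
```

The force faded to nothing (the click), then the lid met the hard stop at 6 N. I stop pressing and lift off.

Emit:
send_rows --pt "0 0 0.1 0 0 0 1" --pt "0 0 0.3 0 0 0 1" --pt "0 0 0.6 0 0 0 1" --pt "0 0 1 0 0 0 1" --pt "0 0 1 0 0 0 1" --pt "0 0 1 0 0 0 1" --pt "-0.5 0 1 0 0 0 1" --pt "-0.8 0 1 0 0 0 1" --pt "-0.8 0 1 0 0 0 1" --pt "-0.8 0 0.5 0 0 0 1"

```text
clock: 18.13
position: [566.1, 25.4, 248.6]
ee_rot: [[0.999, 0.032, 0.004], [0.032, -1.0, -0.0], [0.004, 0.001, -1.0]]
force: [0.9, 0.7, 0.2]
gripper_width: -0.006
```

```bash
cat > fin.py <<'E'
from h import *
import sys
o=monitor.get_obs();print(o["position"],o["force"],o["clock"])
f=grab_frame("scene");cv2.imwrite(f"pics/{sys.argv[1]}.png",cv2.resize(f["frame"][90:280,240:440],None,fx=3,fy=3,interpolation=cv2.INTER_CUBIC))
P=cloud(f);hsv=cv2.cvtColor(f["frame"],cv2.COLOR_BGR2HSV);z=P[...,2]
a=np.radians(1.8);u=np.array([np.cos(a),np.sin(a)]);v=np.array([-u[1],u[0]])
X=(P[...,:2]-[584.3,22.8])@u;Y=(P[...,:2]-[584.3,22.8])@v
m=(hsv[...,0]>100)&(hsv[...,0]<125)&(hsv[...,1]>110)&(abs(Y)<60)&(X>-50)&(X<62)&(z>70)&(z<105)
A=np.c_[X[m]+60,np.ones(m.sum())];s,b=np.linalg.lstsq(A,z[m],rcond=None)[0];print(m.sum(),"lid slope",s,"z at hinge (78.5)",b)
y=(hsv[...,0]>20)&(hsv[...,0]<35)&(hsv[...,1]>150)&(abs(Y)<30)&(X>50)&(X<90)
print("catch",y.sum(),np.percentile(X[y],[5,50,95]).round(1),np.percentile(z[y],[5,95]).round(1))
g=dict(np.load('/tmp/scene0.npz'));P=cloud(g);hsv=cv2.cvtColor(g["frame"],cv2.COLOR_BGR2HSV);z=P[...,2]
X=(P[...,:2]-[584.3,22.8])@u;Y=(P[...,:2]-[584.3,22.8])@v
y=(hsv[...,0]>20)&(hsv[...,0]<35)&(hsv[...,1]>150)&(abs(Y)<30)&(X>50)&(X<90)
print("catch0",y.sum(),np.percentile(X[y],[5,50,95]).round(1),np.percentile(z[y],[5,95]).round(1))
d=cv2.absdiff(f["frame"],g["frame"]).max(2)
for n,(r0,r1,c0,c1) in dict(can=(205,275,170,215),driver=(320,400,225,300),tray=(180,245,415,490)).items(): print(n,"changed px",(d[r0:r1,c0:c1]>40).sum())
E
python3 fin.py fin1
```

```text
[566.12323458  25.42163472 248.56261214] [0.87702207 0.6673499  0.19455832] 18.1333
2087 lid slope 0.061255713752073095 z at hinge (78.5) 77.87493973557861
catch 193 [68.9 74.1 75.7] [51.4 91.4]
catch0 191 [67.2 72.  73.5] [51.6 91.7]
can changed px 0
driver changed px 0
tray changed px 0
```

View pics/fin1.png

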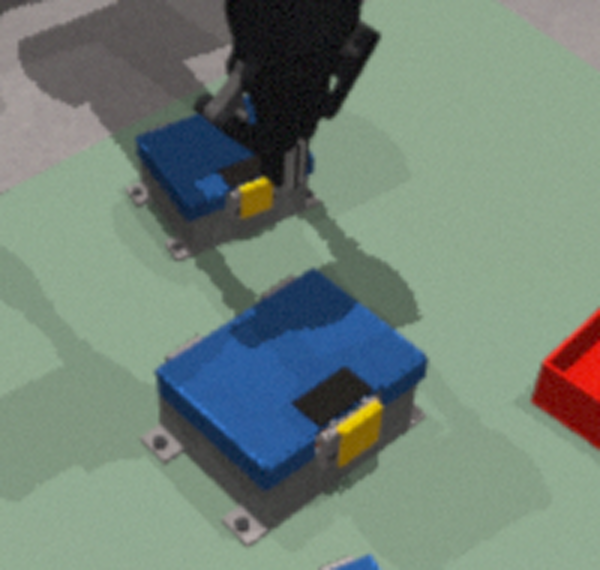

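The lid holds at about 0.06 rad, and the catch sits 2.1 mm further out than at the start, as it should when latched. The bystanders are unchanged. I settle briefly and hand in.

Emit:
send_rows --pt "0 0 0 0 0 0 1" --pt "0 0 0 0 0 0 1" --pt "0 0 0 0 0 0 1" --pt "0 0 0 0 0 0 1"

```text
clock: 18.52
position: [566.3, 25.4, 244.6]
ee_rot: [[1.0, 0.031, -0.002], [0.031, -1.0, 0.0], [-0.002, -0.0, -1.0]]
force: [0.4, -0.1, -1.0]
gripper_width: -0.002
```

```bash
python3 fin.py fin2; python3 -c "
from plant import arm; print(arm.job_done())"
```

```text
[566.30161523  25.4190842  244.55001403] [ 0.4356923  -0.13200418 -1.01547172] 18.5167
2083 lid slope 0.06374403798442382 z at hinge (78.5) 77.65706806807165
catch 194 [68.5 74.3 75.5] [52.7 91. ]
catch0 191 [67.2 72.  73.5] [51.6 91.7]
can changed px 0
driver changed px 0
tray changed px 0
the job is handed in; nothing more can be done
None
```

The relay module is standing in the bay and the lid is latched shut. I handed the job in at 18.5 s of the 70 s allowed; the hand-in gives no verdict.

- **Module:** after release its top was at z 43.4 mm (44 expected). Its centre was about 1 mm from the bay's middle and its long side about 1° off line. The lid was still open at about 1.84 rad. I could not see the module again once the lid was closed.
- **Lid:** the highest force I read while pressing was 10.7 N. It then faded to nothing as the catch clicked, and I stopped at about 6 N on the hard stop. Forces were read only at the end of each move.
- **Final check:** the lid stays at about 0.06 rad with the fingers clear of it. The catch sits about 2 mm further out than at the start, as it should when latched.
- **Bystanders:** the can, screwdriver and tray show no change in the scene picture.

No check failed. The arm did miss its target by 3 to 4 mm and tilted about 0.01 rad on the approach to the bay, and I corrected that before lowering the module.

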